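# Clamp a jig block in the cam vise

### The job

The wooden jig block lying in the bolted-down bench vise has to be clamped for drilling, by pushing with the fingertips only. Push the block along the vise until its end is against the work stop and slide the jaw up to it so that the block sits square and tight between the two jaws; only then press the cam lever down flat to lock the jaw. Do not pick the block up or tip it, and leave the other things on the bench where they are.

Things in the scene. Friction and masses are not known exactly. Their poses are not given: they have to be found in the camera images.
- vise: grey cam vise bolted to the bench (cannot move), 116 x 262 mm, 67 mm high, side lugs out to x = 90 mm. Origin: centre of its underside, on the bench. y axis: sliding direction, from the sliding jaw (-y) to the fixed jaw (+y end); x axis: along the jaw faces. Block and jaw rest on flat ways at z = 30 mm, x from -50 to 50 mm, y from -127 to 69 mm.
- fixed_jaw (a point): point in the middle of the fixed jaw's face, at (0, 69, 48) mm in the vise's frame; the face looks to the vise's -y, x from -50 to 50 mm, top at z = 67 mm. The sliding jaw is as wide and as high.
- stop_face (a point): point on the face of the work stop, a steel tongue screwed to the +x end of the fixed jaw; at (50, 49, 48) mm in the vise's frame. The face looks to the vise's -x, is 24 mm high (z 36 to 60 mm) and reaches 40 mm out from the fixed jaw's face.
- block: wooden jig block, 45 x 75 x 45 mm, 0.13 kg, on the ways between the jaws. Origin: centre of its underside. Its y axis is its 75 mm length, along the vise's x within 0.12 rad (either way round); its x axis is the 45 mm width that goes between the jaws. It starts 27 to 52 mm short of the stop and 3 to 16 mm off the fixed jaw; against the stop its origin is at x = 12.5 mm in the vise's frame.
- vise_jaw (a joint): travel of the sliding jaw in m: 0 = fully open, growing as it slides towards the fixed jaw; the gap between the jaws is 0.100 minus this value (0.055 on the 45 mm block). It stays where it is left; sliding friction about 5 N while the lever is up; with the lever flat, a brake shoe under the cam holds it against about 20 N.
- jaw_back (a point): point on the sliding jaw's flat upright back face, good to push at: x = -36 mm in the vise's frame, 26 mm above the ways, 46 mm behind the gripping face. That face is free for |x| from 23 to 50 mm, z from 31 to 67 mm; between, a 46 mm wide, 55 mm high tail with the cam lever reaches 33 mm further back (-y). A push of 8 N moves the jaw; 15 N seats it firmly.
- cam_lever (a joint): angle of the cam lever in rad: 0 = raised at 49 degrees, 0.85 = flat (level), locked, at its end stop. Hinge on the sliding jaw, along the vise's x, 61 mm behind the gripping face, 46 mm above the bench; the lever points to the vise's -y, its free end goes down. Friction about 0.07 N m, slightly more near the end; it stays where left. Press it along its arc: straight down it can jam while steep.
- lever_pad (a point): point on top of the lever's black grip (20 mm wide, 52 mm long, on the vise's middle line x = 0), 70 mm from the hinge along the lever and 9 mm above the hinge line; 55 mm above the bench when the lever is flat. The lever ends 96 mm from the hinge.
- spare_block: a second, equal wooden block standing on the bench beyond the vise, not to be touched. Origin: centre of its underside.
- glue_stick: glue stick, 26 mm across, 87 mm tall, standing on the bench beyond the vise; a bystander. Origin: centre of its underside.
- marker_blue: white marker with blue cap, 140 x 18 x 20 mm, lying on the bench on the vise's -x side; a bystander. Origin: centre of its underside.
- mug: blue and white mug, 78 x 112 x 92 mm; a bystander. Origin: centre of its underside.
- tape_roll: roll of brown packing tape, 104 mm across, 50 mm high; a bystander. Origin: centre of its underside.
- carton: small brown carton, 66 x 124 x 54 mm; a bystander. Origin: centre of its underside.
- screwdriver: green-handled screwdriver, 200 x 26 x 26 mm, lying on the bench; a bystander. Origin: centre of its underside.
- note_pad: yellow note pad, 76 x 77 x 14 mm; a bystander. Origin: centre of its underside.
Things that resemble listed ones, but are neither listed nor needed, are in the scene too. What is shaped like the block but blue or green is not meant.

How it is judged:
By the outcome, as a careful person would: the job done as asked, in the order asked, and still so for the second after the job is handed in, with the robot touching nothing.
It also fails if it takes over 42 s, if anything falls off the work surface, if the arm or the gripper's body presses on something with over 40 N, if the wrist force passes 120 N, or if a joint passes its speed limit or range.

### The arm

A 6-joint arm with a two-finger parallel gripper is mounted at the origin on a cart in front of the work surface, level with it; the furniture and walls round the work are solid. World frame = base frame: x ahead of the robot, y to its left, z up, the work surface at z = 0. Lengths are in m, angles in rad, forces in N, time in s.
With the tool pointing down it reaches from about 0.375 to 0.925 m from the base axis. Payload 5.7 kg.
Tool frame: the origin (TCP) lies on the front face of the gripper's body, between the roots of the fingers; the fingertips stand 80 mm ahead of it and the grasp point (between the pads) lies 61 mm ahead of it; z points along the fingers, y is the line along which they close (so a half turn about z gives the same grasp; the last joint's range is limited). The gripper opens to 88 mm and grips with 3 to 60 N. Pads are 20 mm wide; open, the fingers measure 115 mm over their backs; the gripper's body (75 mm by 178 mm) begins 61 mm behind the grasp point.
Start: joints at [1.159, 0.359, 1.51, -0, 1.272, -0.115], TCP at [0.175, 0.574, 0.303] pointing down, gripper open.
Joint ranges: [-2.97, 2.97], [-1.01, 2.36], [0.21, 2.38], [-0.96, 4.11], [0.2, 2.71], [-2.98, 2.98]. Speed limits (rad/s): [2.39, 2.39, 3.14, 3.14, 3.14, 3.14].

### API

Orientations are given as a unit quaternion [w, x, y, z].
In Python, from bench import arm gives the robot as it stands.
- The arm moves only by the tool jog_arm, never from a script. Its argument "targets" is a list of rows, each a list of 7 numbers: the shift along the tool's x, y, z in a scale on which 1.0 is 0.5 m, then the turn, a rotation vector about the tool's x, y, z in normalised numbers (1 is pi/2 rad), then the opening, from -1 (shut) to 1 (fully open). In form: [[dx, dy, dz, wx, wy, wz, grip], ...]. A call has 1 to 20 rows; each row is the pose to reach, as a shift and turn from the pose commanded when the call began, along the tool's axes at that moment; what a row does not reach only later rows make up. A row lasts 1/8 s, in which the tool goes at most 62.5 mm and 10.7 degrees, less where a joint would pass 70% of its speed; a pose out of reach is approached as far as the arm can. Shift and turn numbers lie between -1 and 1, and a call with a number outside is refused. A call with a gripper value outside its range is refused whole. The fingers move at their own pace and stop on an object; "newtons" is the grip in N (left out, the last holds). Time passes only in rows, so rows that repeat a pose let the fingers close. It gives the time, the measured TCP pose, the force, the opening and the grip force at its end, in the units of the state.
- arm.read_state(): the state, without advancing time (a new reading comes with each control period).
- arm.snapshot(name): name is "scene" or "top" or "wrist"; returns a dict with "image" (384x512x3 uint8, red, green, blue), "mtx" (3x3 intrinsics, pixels), "pose" (4x4, takes a point from camera to world coordinates); the wrist camera has in their place "T_tool_cam" (4x4, takes a point from camera to tool coordinates, whose origin is the TCP and whose axes are the flange's). Camera axes: x right, y down, z forward; pixel columns grow to the right and rows downward; lengths in m; the calibration is good to about 2 mm. A picture is of the moment at which its call begins: read the wrist's pose just before it. There is no depth.
- arm.job_done(): hands the job in; it is judged then, once.
The state is a dict: "time": time; "qpos": joint angles; "qvel": joint speeds; "joint_torque": joint torques, N m; "eef_pos": TCP position; "tool_rot": TCP orientation; "force": force on the tool from outside, world axes, zero at the start; "wrist_torque": the same for the moment, N m; "gripper_width": opening from 0.0 (shut) to 1.0 (fully open); "finger_force": force on a finger pad.
Only numpy, scipy, OpenCV 4.12 (cv2) and the standard library are available. Lean on these libraries where they do the work, as an engineer would, in place of code of your own. Each camera call takes 0.05 s, during which the arm holds its last target. There are 200 camera calls.

## Working session

There is one attempt and no reset: what is moved stays moved. The work goes in short steps, Python scripts to look and compute and a tool call to move; the robot and the scene stay as the last step left them, time stands still between calls to the robot, and variables do not carry over. Pictures are saved under pics/ and viewed, at most 10 in all, crops included, and the job is handed in when it is done.

Besides the shell and the picture viewer there is one more tool, called after "Request:" by a JSON object that holds its "api" and its "payload". jog_arm: Moves the arm, as the interface text tells. Its arguments: {"type":"object","properties":{"targets":{"type":"array"},"newtons":{"type":"number"}},"required":["targets"]}

```bash
mkdir -p pics; ls; python3 - <<'E'
from bench import arm
import cv2,pickle
d={}
for n in("scene","top"):
    s=arm.snapshot(n); d[n]=s; cv2.imwrite(f"pics/{n}0.png",cv2.resize(s["image"][:,:,::-1],(800,600),interpolation=cv2.INTER_CUBIC))
    print(n,s["mtx"].tolist(),s["pose"].round(4).tolist())
pickle.dump(d,open("s0.pkl","wb"))
print(arm.read_state())
E
```

```text
pics
scene [[489.4337041120146, 0.0, 256.9566388797605], [0.0, 489.4337041120146, 194.2105634612176], [0.0, 0.0, 1.0]] [[0.965, 0.1238, -0.2311, 0.9605], [0.2613, -0.3844, 0.8854, -1.4294], [0.0208, -0.9148, -0.4033, 0.7241], [0.0, 0.0, 0.0, 1.0]]
top [[393.45767061814735, 0.0, 250.60743389263638], [0.0, 393.45767061814735, 188.22250673492016], [0.0, 0.0, 1.0]] [[-0.0016, -0.9863, 0.1648, 0.3926], [-1.0, 0.001, -0.0042, 0.0141], [0.0039, -0.1648, -0.9863, 1.3539], [0.0, 0.0, 0.0, 1.0]]
{'time': 0.1, 'qpos': array([ 1.15890139e+00,  3.59436254e-01,  1.51129120e+00, -1.39853968e-05,
        1.27249154e+00, -1.15087464e-01]), 'qvel': array([ 0.0014024 , -0.00067255, -0.00245221, -0.00017027,  0.00235673,
        0.00058948]), 'joint_torque': array([-6.10909665e-04, -5.16355920e+01, -2.71408439e+01,  6.75616390e-02,
        2.75558105e-02,  1.17909616e-05]), 'eef_pos': array([0.17529457, 0.57332731, 0.30190415]), 'tool_rot': array([-2.05340060e-04,  1.47857515e-01,  9.89008339e-01, -7.86842147e-04]), 'force': array([-0.05383242,  0.6870631 ,  0.19883892]), 'wrist_torque': array([-0.00057842, -0.01401538,  0.00122744]), 'finger_force': 0.0, 'gripper_width': 0.9969081459962699}
```

View pics/top0.png

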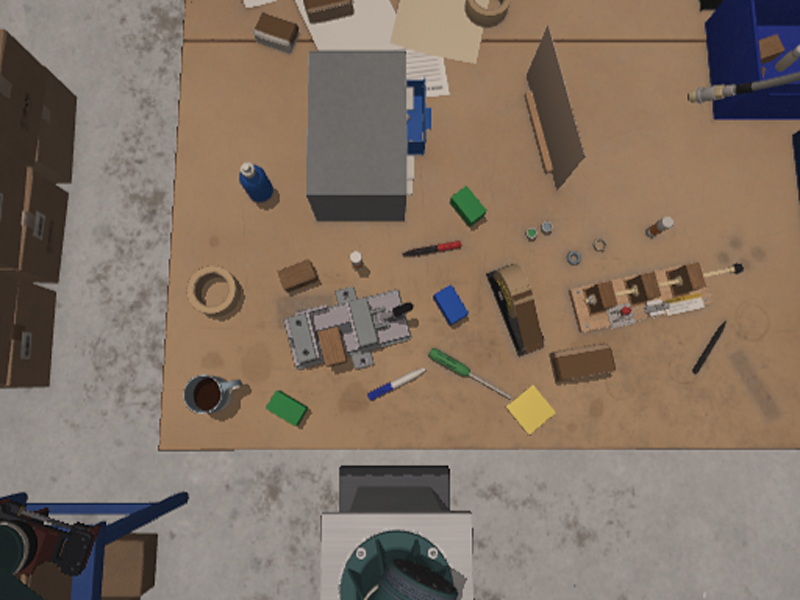

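View pics/scene0.png

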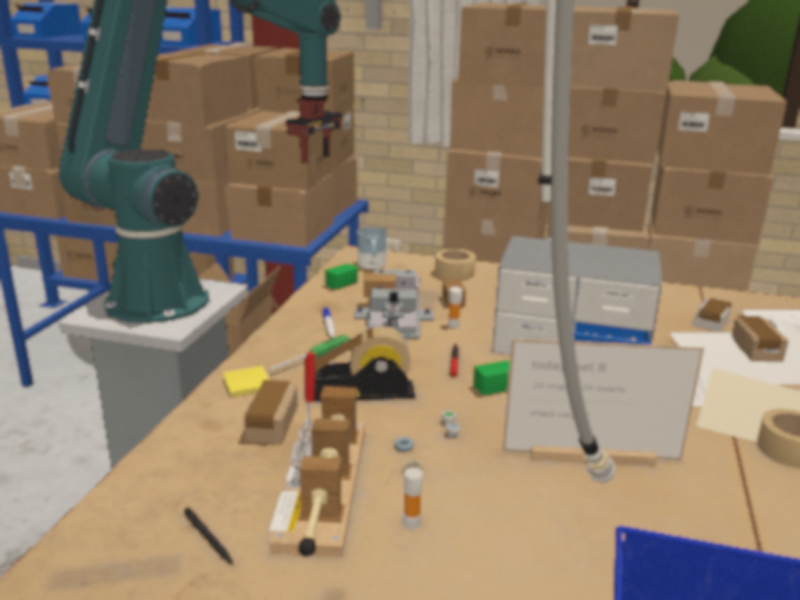

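The top view (800x600) shows the vise at about (347,328) with its fixed jaw to the left, which is world +y. The lever is at (405,310) and the block at (332,347). The stop is on the far side, so the block has to go away from the robot. The scene view agrees with this. Next I'll get a closer look with the wrist camera.

```bash
cat > h.py <<'E'
import numpy as np,cv2,pickle
from scipy.spatial.transform import Rotation as R
from bench import arm
def tool(s=None):
    s=s or arm.read_state(); T=np.eye(4); q=s["tool_rot"]
    T[:3,:3]=R.from_quat([q[1],q[2],q[3],q[0]]).as_matrix(); T[:3,3]=s["eef_pos"]; return T
def ray(px,s,z):
    "pixels (n,2) -> world points on plane z"
    px=np.atleast_2d(np.float64(px)); d=np.c_[px,np.ones(len(px))]@np.linalg.inv(s["mtx"]).T@s["pose"][:3,:3].T
    o=s["pose"][:3,3]; return o+d*((z-o[2])/d[:,2])[:,None]
def proj(P,s):
    P=np.atleast_2d(np.float64(P)); c=(P-s["pose"][:3,3])@s["pose"][:3,:3]; p=c@s["mtx"].T; return p[:,:2]/p[:,2:]
def wrist():
    T=tool(); s=arm.snapshot("wrist"); s["pose"]=T@s["T_tool_cam"]; return s
E
python3 - <<'E'
from h import *
s=arm.snapshot("wrist"); print(s["T_tool_cam"].round(3),s["mtx"])
d=pickle.load(open("s0.pkl","rb"))["top"]
k=.64
for n,p,z in(("fixed end",(300,338),.067),("lever",(405,309),.11),("lugtop",(346,296),.01),("lugbot",(363,361),.01),("stop",(328,312),.06),("block",(332,347),.075)):
    print(n,ray(np.array(p)*k,d,z).round(3))
E
```

```text
[[ 0.    -0.957 -0.29   0.081]
 [ 1.     0.    -0.     0.001]
 [ 0.    -0.29   0.957 -0.083]
 [ 0.     0.     0.     1.   ]] [[319.72871299   0.         257.5263327 ]
 [  0.         319.72871299 182.49553024]
 [  0.           0.           1.        ]]
fixed end [[0.515 0.201 0.067]]
lever [[ 0.57  -0.019  0.11 ]]
lugtop [[0.613 0.109 0.01 ]]
lugbot [[0.47  0.071 0.01 ]]
stop [[0.57  0.144 0.06 ]]
block [[0.495 0.133 0.075]]
```

The rows are not in the units I measure in: shifts go in shares of 0.5 m and turns go in shares of pi/2 rad. I convert before sending: -0.42 m / 0.5 = -0.84, -0.4 m / 0.5 = -0.8, -32 degrees / 90 = -0.3556.

Request:
{"api": "jog_arm", "payload": {"targets": [[-0.84,-0.8,0,0,0,-0.3556,-1],[-0.84,-0.8,0,0,0,-0.3556,-1],[-0.84,-0.8,0,0,0,-0.3556,-1],[-0.84,-0.8,0,0,0,-0.3556,-1],[-0.84,-0.8,0,0,0,-0.3556,-1],[-0.84,-0.8,0,0,0,-0.3556,-1],[-0.84,-0.8,0,0,0,-0.3556,-1],[-0.84,-0.8,0,0,0,-0.3556,-1],[-0.84,-0.8,0,0,0,-0.3556,-1],[-0.84,-0.8,0,0,0,-0.3556,-1],[-0.84,-0.8,0,0,0,-0.3556,-1],[-0.84,-0.8,0,0,0,-0.3556,-1],[-0.84,-0.8,0,0,0,-0.3556,-1]]}}

```text
time: 1.78
eef_pos: [0.4594, 0.0695, 0.3026]
tool_rot: [-0.0, -0.131, 0.991, 0.0]
force: [-1.2, 1.0, 0.1]
gripper_width: 0.007
finger_force: 0.0
```

```bash
python3 - <<'E'
from h import *
s=wrist(); pickle.dump(s,open("w1.pkl","wb")); cv2.imwrite("pics/w1.png",cv2.resize(s["image"][:,:,::-1],(800,600),interpolation=cv2.INTER_CUBIC)); print(tool().round(3),arm.read_state()["time"])
E
```

```text
[[-0.965 -0.26  -0.     0.459]
 [-0.26   0.965  0.     0.069]
 [ 0.     0.    -1.     0.303]
 [ 0.     0.     0.     1.   ]] 1.825
```

View pics/w1.png

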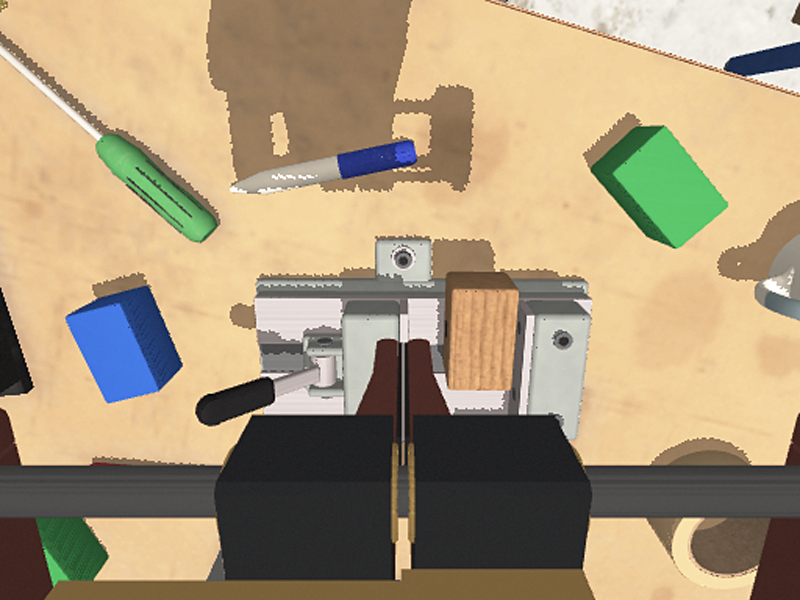

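The wrist view shows the block at (482,330), the fixed jaw at (560,360), the sliding jaw at (370,350) and the lever grip at (235,400). The fingers hide the stop, so I'll shift outward.

To row units: -0.11 m / 0.5 = -0.22, -0.05 m / 0.5 = -0.1.

Request:
{"api": "jog_arm", "payload": {"targets": [[-0.1,0,0,0,0,0,-1],[-0.22,0,0,0,0,0,-1],[-0.22,0,0,0,0,0,-1],[-0.22,0,0,0,0,0,-1]]}}

```text
time: 2.33
eef_pos: [0.5652, 0.0975, 0.3021]
tool_rot: [-0.001, -0.131, 0.991, 0.0]
force: [0.8, -0.5, 0.1]
gripper_width: 0.002
finger_force: 0.0
```

```bash
python3 - <<'E'
from h import *
s=wrist(); pickle.dump(s,open("w2.pkl","wb")); cv2.imwrite("pics/w2.png",cv2.resize(s["image"][40:280,110:430,::-1],(800,600),interpolation=cv2.INTER_CUBIC)); print(tool().round(3),arm.read_state()["time"])
E
```

```text
[[-0.966 -0.26  -0.002  0.565]
 [-0.26   0.966 -0.     0.097]
 [ 0.002  0.    -1.     0.302]
 [ 0.     0.     0.     1.   ]] 2.375
```

View pics/w2.png

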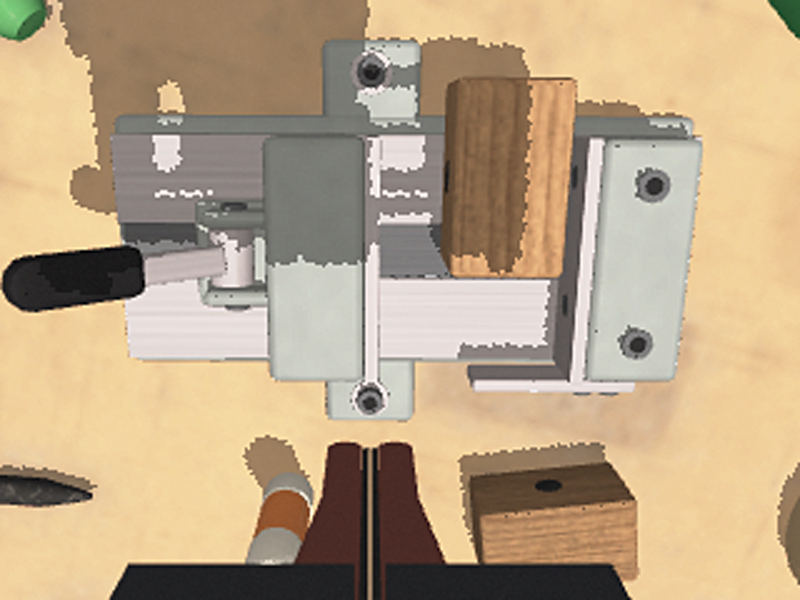

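The crop shows the whole vise. The fixed jaw's top outer corners are at (703,140) and (676,380), and the lug ends are at rows 40 and 419. The ways' left corners are at (111,137) and (129,359). The stop tongue runs (468,380)-(633,388). The block's top corners are near (448,78), (577,78), (561,277) and (450,275).

```bash
cat >> h.py <<'E'
def V():
    x,y,a=pickle.load(open("vise.pkl","rb")); T=np.eye(4); T[:3,:3]=R.from_euler("z",a).as_matrix(); T[:2,3]=x,y; return T
E
python3 - <<'E'
from h import *
from scipy.optimize import least_squares
s=pickle.load(open("w2.pkl","rb")); c=lambda p:np.array(p)/2.5+[110,40]-.3
obs=[((703,140),(-50,131,67)),((676,380),(50,131,67)),((111,137),(-50,-131,30)),((129,359),(50,-131,30))]
W=np.vstack([ray(c(p),s,m[2]/1e3)[0,:2] for p,m in obs]); M=np.array([m[:2] for _,m in obs])/1e3
rot=lambda a:np.array([[np.cos(a),-np.sin(a)],[np.sin(a),np.cos(a)]])
f=lambda v:(M@rot(v[2]).T+v[:2]-W).ravel()
r=least_squares(f,[.54,.09,.26]); print(r.x,(r.fun.reshape(-1,2)@rot(r.x[2])*1e3).round(1))
pickle.dump(r.x,open("vise.pkl","wb")); T=V()
inv=lambda P:((P-T[:3,3])@T[:3,:3]*1e3).round(1)
for n,z,ps in(("lug",.012,[(371,40),(371,419),(371,72),(370,398)]),("blocktop",.075,[(448,80),(577,78),(561,277),(446,272)]),("blockbottom",.03,[(411+40,275)]),
 ("jaw",.067,[(364,137),(363,380),(264,137),(271,380)]),("jawplate",.067,[(380,138),(380,382)]),("fixed face",.067,[(589,138),(570,382)]),("stop",.06,[(470,380),(570,380)]),("lever end",.12,[(5,285)])):
    print(n,inv(ray(c(ps),s,z)).tolist())
# block in scene-top view check
E
```

```text
[0.54095623 0.10142923 0.26593623] [[ -1.3  11.3]
 [  1.5  11.2]
 [ -0.4 -11.9]
 [  0.2 -10.7]]
lug [[-89.6, -7.7, 12.0], [86.9, -8.0, 12.0], [-76.4, -7.7, 12.0], [75.7, -8.5, 12.0]]
blocktop [[-70.4, 20.4, 75.0], [-71.0, 67.7, 75.0], [3.0, 66.7, 75.0], [0.9, 21.4, 75.0]]
blockbottom [[10.7, 28.1, 30.0]]
jaw [[-50.1, -10.5, 67.0], [48.1, -11.4, 67.0], [-50.2, -48.9, 67.0], [48.0, -50.0, 67.0]]
jawplate [[-49.8, -4.4, 67.0], [49.0, -4.3, 67.0]]
fixed face [[-49.5, 75.8, 67.0], [49.2, 75.4, 67.0]]
stop [[50.5, 34.3, 60.0], [50.7, 77.2, 60.0]]
lever end [[-3.6, -131.4, 120.0]]
```

```bash
cat >> h.py <<'E'
def shift(tip, tipz=.080):
    "tool-axis shift to bring fingertip centre to vise-frame point (mm)"
    T=tool(); t=(V()@np.r_[np.array(tip)/1e3,1])[:3]; return (T[:3,:3].T@(t-T[:3,3])-[0,0,tipz])
E
python3 - <<'E'
from h import *
v=pickle.load(open("vise.pkl","rb")); a=v[2]
v[:2]+=.0066*np.array([-np.sin(a),np.cos(a)]); v[0]-=0; pickle.dump(v,open("vise.pkl","wb"))
print(v, "yaw err deg",np.degrees(a-R.from_matrix(tool()[:3,:3]).as_euler('zyx')[0]), R.from_matrix(V()[:3,:3].T@tool()[:3,:3]).as_matrix().round(4))
for p in [(-100,38,130),(-100,38,42),(-35,38,42)]: print(p,shift(p).round(4))
E
```

```text
[0.53922166 0.10779722 0.26593623] yaw err deg -149.7140181182411 [[-1.0e+00  3.3e-03 -2.0e-03]
 [ 3.3e-03  1.0e+00  3.0e-04]
 [ 2.0e-03  3.0e-04 -1.0e+00]]
(-100, 38, 130) [0.1217 0.0544 0.0925]
(-100, 38, 42) [0.1215 0.0544 0.1805]
(-35, 38, 42) [0.0565 0.0546 0.1804]
```

Request:
{"api": "jog_arm", "payload": {"targets": [[0.12,0.054,0.04,0,0,0,-1],[0.244,0.108,0.12,0,0,0,-1],[0.244,0.108,0.22,0,0,0,-1],[0.244,0.108,0.3,0,0,0,-1],[0.244,0.108,0.356,0,0,0,-1],[0.244,0.108,0.356,0,0,0,-1],[0.224,0.108,0.356,0,0,0,-1],[0.208,0.108,0.356,0,0,0,-1],[0.194,0.108,0.356,0,0,0,-1],[0.18,0.108,0.356,0,0,0,-1],[0.166,0.108,0.356,0,0,0,-1],[0.152,0.108,0.356,0,0,0,-1],[0.14,0.108,0.356,0,0,0,-1],[0.13,0.108,0.356,0,0,0,-1]]}}

```text
time: 4.12
eef_pos: [0.49, 0.1323, 0.1246]
tool_rot: [-0.0, -0.13, 0.991, -0.0]
force: [-1.0, -0.8, 0.8]
gripper_width: 0.007
finger_force: 0.5
```

```bash
python3 - <<'E'
from h import *
T=tool(); print(((np.linalg.inv(V())@T)[:3,3]*1e3).round(1)); s=wrist(); cv2.imwrite("pics/w3.png",cv2.resize(s["image"][:,:,::-1],(800,600),interpolation=cv2.INTER_CUBIC)); pickle.dump(s,open("w3.pkl","wb"))
s=arm.snapshot("top");pickle.dump(s,open("t3.pkl","wb")); print(arm.read_state()["force"])
E
```

```text
[-41.1  36.6 124.6]
[ 0.0309187   0.61455615 -0.86550628]
```

View pics/w3.png

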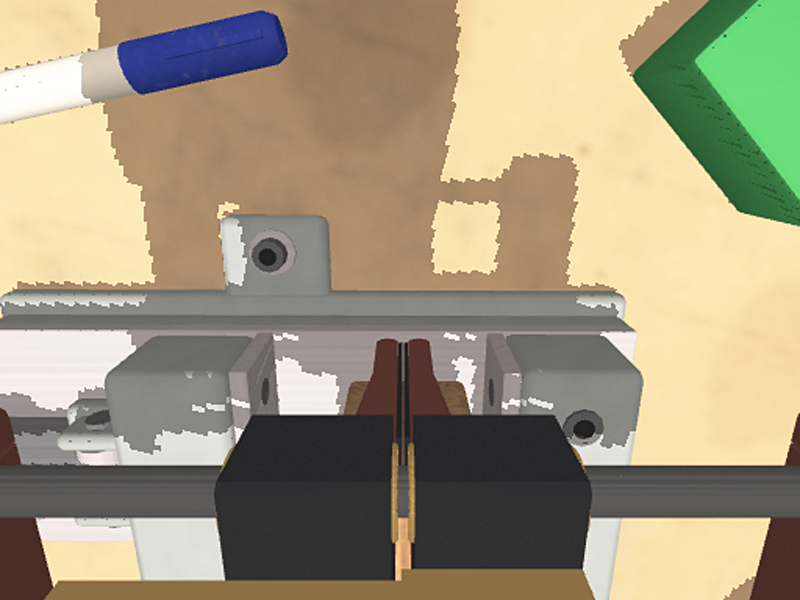

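The block is moving ahead of the fingers and is still square; its near edge runs (345,385)-(468,385). I'll go on slowly until it meets the stop.

To row units: -0.008 m / 0.5 = -0.016, -0.007 m / 0.5 = -0.014.

Request:
{"api": "jog_arm", "payload": {"targets": [[-0.006,0,0,0,0,0,-1],[-0.01,0,0,0,0,0,-1],[-0.014,0,0,0,0,0,-1],[-0.016,0,0,0,0,0,-1],[-0.016,0,0,0,0,0,-1]]}}

```text
time: 4.85
eef_pos: [0.4953, 0.1338, 0.1243]
tool_rot: [-0.002, -0.131, 0.991, -0.0]
force: [-5.9, -2.5, 4.6]
gripper_width: 0.007
finger_force: 2.8
```

```bash
python3 - <<'E'
from h import *
T=tool(); print(((np.linalg.inv(V())@T)[:3,3]*1e3).round(1),arm.read_state()["force"])
E
```

```text
[-35.5  36.7 124.3] [-5.90057621 -2.48648094  4.559179  ]
```

The block is against the stop with about 6 N. Next I'll back off and go behind the jaw.

```bash
python3 - <<'E'
from h import *
for p in [(-55,37,44),(-60,37,145),(-40,-82,145),(-40,-82,54),(-40,-70,54),(-40,-45,54)]: print(p,shift(p).round(4))
E
```

```text
(-55, 37, 44) [0.0191 0.0003 0.0004]
(-60, 37, 145) [ 0.0246  0.0002 -0.1006]
(-40, -82, 145) [ 0.0041 -0.1187 -0.1007]
(-40, -82, 54) [ 0.0037 -0.1187 -0.0097]
(-40, -70, 54) [ 0.0037 -0.1067 -0.0097]
(-40, -45, 54) [ 0.0038 -0.0817 -0.0097]
```

To row units: -0.12 m / 0.5 = -0.24, -0.11 m / 0.5 = -0.22.

Request:
{"api": "jog_arm", "payload": {"targets": [[0.024,0,0,0,0,0,-1],[0.05,0,0,0,0,0,-1],[0.052,0,-0.1,0,0,0,-1],[0.052,0,-0.2,0,0,0,-1],[0.03,-0.1,-0.2,0,0,0,-1],[0.012,-0.22,-0.2,0,0,0,-1],[0.012,-0.24,-0.2,0,0,0,-1],[0.012,-0.24,-0.2,0,0,0,-1],[0.012,-0.24,-0.12,0,0,0,-1],[0.012,-0.24,-0.04,0,0,0,-1],[0.012,-0.24,-0.02,0,0,0,-1],[0.012,-0.24,-0.02,0,0,0,-1]]}}

```text
time: 6.35
eef_pos: [0.5219, 0.0178, 0.1345]
tool_rot: [-0.001, -0.131, 0.991, 0.0]
force: [1.0, 0.1, 0.8]
gripper_width: 0.004
finger_force: 0.0
```

```bash
python3 - <<'E'
from h import *
T=tool(); print(((np.linalg.inv(V())@T)[:3,3]*1e3).round(1),arm.read_state()["force"]); s=wrist(); cv2.imwrite("pics/w4.png",cv2.resize(s["image"][:,:,::-1],(800,600),interpolation=cv2.INTER_CUBIC))
E
```

```text
[-40.4 -82.3 134.5] [1.01275037 0.13037347 0.80829426]
```

View pics/w4.png

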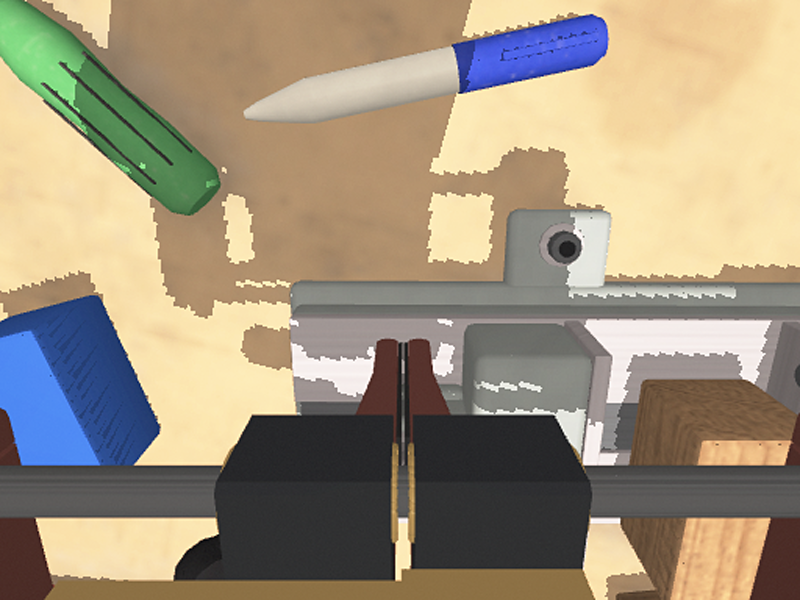

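The fingertips, at about (405,345), are behind the jaw's back face, and the block looks square. Now I'll push the jaw.

To row units: 0.042 m / 0.5 = 0.084, 0.04 m / 0.5 = 0.08.

Request:
{"api": "jog_arm", "payload": {"targets": [[0,0.012,0,0,0,0,-1],[0,0.02,0,0,0,0,-1],[0,0.028,0,0,0,0,-1],[0,0.036,0,0,0,0,-1],[0,0.044,0,0,0,0,-1],[0,0.052,0,0,0,0,-1],[0,0.06,0,0,0,0,-1],[0,0.068,0,0,0,0,-1],[0,0.074,0,0,0,0,-1],[0,0.08,0,0,0,0,-1],[0,0.084,0,0,0,0,-1],[0,0.084,0,0,0,0,-1]]}}

```text
time: 7.9
eef_pos: [0.5122, 0.0569, 0.1351]
tool_rot: [0.0, -0.131, 0.991, -0.001]
force: [-1.2, -5.3, 3.3]
gripper_width: 0.005
finger_force: 2.5
```

```bash
python3 - <<'E'
from h import *
T=tool(); print(((np.linalg.inv(V())@T)[:3,3]*1e3).round(1),V()[:3,:3].T@arm.read_state()["force"])
E
```

```text
[-39.5 -42.  135.1] [-2.56653597 -4.76115406  3.33613202]
```

To row units: 0.009 m / 0.5 = 0.018, 0.008 m / 0.5 = 0.016.

Request:
{"api": "jog_arm", "payload": {"targets": [[0,0.004,0,0,0,0,-1],[0,0.008,0,0,0,0,-1],[0,0.012,0,0,0,0,-1],[0,0.016,0,0,0,0,-1],[0,0.018,0,0,0,0,-1],[0,0.018,0,0,0,0,-1]]}}

```text
time: 8.65
eef_pos: [0.5099, 0.0656, 0.135]
tool_rot: [0.0, -0.131, 0.991, -0.001]
force: [0.0, -5.4, 3.7]
gripper_width: 0.005
finger_force: 2.5
```

```bash
python3 - <<'E'
from h import *
T=tool(); print(((np.linalg.inv(V())@T)[:3,3]*1e3).round(1),V()[:3,:3].T@arm.read_state()["force"])
E
```

```text
[-39.4 -33.  135. ] [-1.38492909 -5.25397754  3.72835538]
```

Still sliding, with only friction resisting. I'll keep going.

Request:
{"api": "jog_arm", "payload": {"targets": [[0,0.004,0,0,0,0,-1],[0,0.008,0,0,0,0,-1],[0,0.01,0,0,0,0,-1],[0,0.012,0,0,0,0,-1],[0,0.012,0,0,0,0,-1]]}}

```text
time: 9.28
eef_pos: [0.5095, 0.0674, 0.1351]
tool_rot: [0.001, -0.132, 0.991, -0.004]
force: [2.1, -26.9, 1.4]
gripper_width: 0.004
finger_force: 13.4
```

```bash
python3 - <<'E'
from h import *
T=tool(); print(((np.linalg.inv(V())@T)[:3,3]*1e3).round(1),V()[:3,:3].T@arm.read_state()["force"])
E
```

```text
[-39.2 -31.2 135.1] [ -5.05325137 -26.49896061   1.35514442]
```

The jaw has seated firmly at about 26 N. I'll back off and look.

To row units: -0.13 m / 0.5 = -0.26, -0.1 m / 0.5 = -0.2.

Request:
{"api": "jog_arm", "payload": {"targets": [[0,-0.012,0,0,0,0,-1],[0,-0.032,0,0,0,0,-1],[0,-0.032,-0.1,0,0,0,-1],[-0.04,-0.02,-0.2,0,0,0,-1],[-0.12,0.04,-0.26,0,0,0,-1],[-0.15,0.06,-0.26,0,0,0,-1],[-0.15,0.06,-0.26,0,0,0,-1],[-0.15,0.06,-0.26,0,0,0,-1]]}}

```text
time: 10.28
eef_pos: [0.5705, 0.1195, 0.2625]
tool_rot: [-0.003, -0.131, 0.991, -0.0]
force: [-0.5, -0.3, 0.4]
gripper_width: 0.005
finger_force: 0.0
```

```bash
python3 - <<'E'
from h import *
s=wrist(); pickle.dump(s,open("w5.pkl","wb")); T=tool(); print(((np.linalg.inv(V())@T)[:3,3]*1e3).round(1)); cv2.imwrite("pics/w5.png",cv2.resize(s["image"][0:240,110:430,::-1],(800,600),interpolation=cv2.INTER_CUBIC))
E
```

```text
[ 33.3   2.9 262.8]
```

View pics/w5.png

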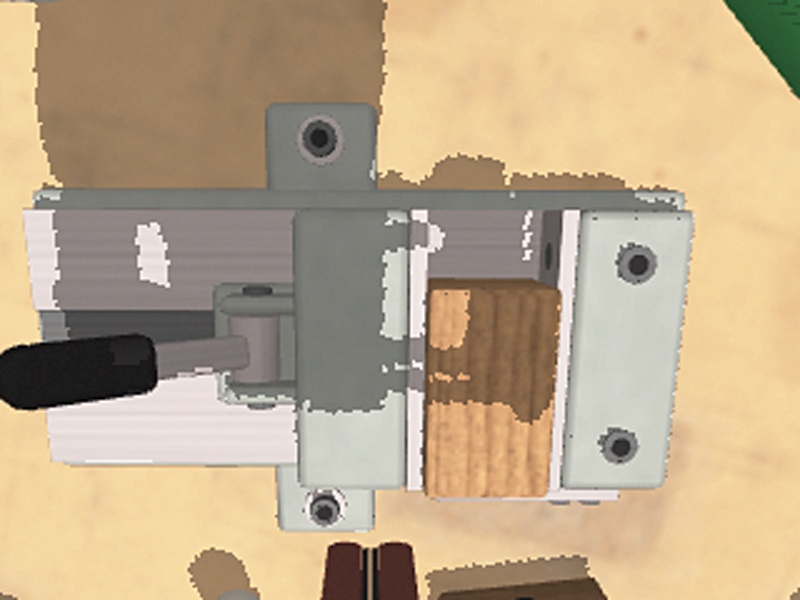

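The block sits tight between the two jaws, with its end at (487,497) and the stop at about row 493 in the crop. I'll measure the end gap.

```bash
python3 - <<'E'
from h import *
s=pickle.load(open("w5.pkl","rb")); c=lambda p:np.array(p)/2.5+[110,0]-.3; T=V()
inv=lambda P:((P-T[:3,3])@T[:3,:3]*1e3).round(1).tolist()
for n,z,ps in(("block",.075,[(427,291),(561,291),(549,496),(427,497)]),("jaw",.067,[(427,210),(423,488),(300,488)]),("fixed",.067,[(563,210),(550,488),(664,488)]),("stopouter/inner",.06,[(600,500),(600,491)])): print(n,inv(ray(c(ps),s,z)))
print(proj((T@np.c_[[[50,28,60],[50,69,60],[50,24,75],[-25,24,75]],[1e3]*4].T/1e3*1).T[:,:3],s)*2.5-[275,0] )
E
```

```text
block [[-23.6, 23.9, 75.0], [-23.4, 68.5, 75.0], [48.9, 68.8, 75.0], [49.1, 25.1, 75.0]]
jaw [[-49.4, 24.0, 67.0], [48.4, 24.2, 67.0], [48.2, -21.1, 67.0]]
fixed [[-49.2, 69.3, 67.0], [48.6, 70.9, 67.0], [48.7, 112.9, 67.0]]
stopouter/inner [[55.8, 91.8, 60.0], [52.2, 91.5, 60.0]]
[[431.15556358 485.33218339]
 [539.92570317 484.89540415]
 [423.1619212  498.75234805]
 [426.63012098 285.81440556]]
```

It's at the stop to within 1 mm. I'll confirm with a second light push on the end.

```bash
python3 - <<'E'
from h import *
for p in [(-60,46.5,140),(-60,46.5,46),(-45,46.5,46),(-31,46.5,46)]: print(p,shift(p).round(4))
E
```

```text
(-60, 46.5, 140) [0.093  0.0431 0.0432]
(-60, 46.5, 46) [0.0925 0.0431 0.1372]
(-45, 46.5, 46) [0.0775 0.0431 0.1371]
(-31, 46.5, 46) [0.0635 0.0432 0.1371]
```

Request:
{"api": "jog_arm", "payload": {"targets": [[0.1,0.05,0.04,0,0,0,-1],[0.186,0.086,0.086,0,0,0,-1],[0.186,0.086,0.12,0,0,0,-1],[0.186,0.086,0.22,0,0,0,-1],[0.186,0.086,0.274,0,0,0,-1],[0.172,0.086,0.274,0,0,0,-1],[0.156,0.086,0.274,0,0,0,-1],[0.144,0.086,0.274,0,0,0,-1],[0.136,0.086,0.274,0,0,0,-1],[0.13,0.086,0.274,0,0,0,-1],[0.128,0.086,0.274,0,0,0,-1],[0.128,0.086,0.274,0,0,0,-1]]}}

```text
time: 11.82
eef_pos: [0.4933, 0.1438, 0.1277]
tool_rot: [-0.007, -0.131, 0.991, -0.001]
force: [-15.0, -6.3, 11.9]
gripper_width: 0.001
finger_force: 8.1
```

```bash
python3 - <<'E'
from h import *
T=tool(); print(((np.linalg.inv(V())@T)[:3,3]*1e3).round(1),V()[:3,:3].T@arm.read_state()["force"])
E
```

```text
[-34.8  46.7 127.7] [-16.15376588  -2.12000517  11.89850221]
```

```bash
python3 - <<'E'
from h import *
for p in [(-60,46.5,46),(-60,46.5,145),(-40,-48,145),(-40,-48,54),(-40,-27,54)]: print(p,(shift(p)+[.004,0,0]).round(4))
E
```

```text
(-60, 46.5, 46) [ 0.0281 -0.0003  0.002 ]
(-60, 46.5, 145) [ 0.0294 -0.0003 -0.097 ]
(-40, -48, 145) [ 0.0091 -0.0948 -0.0973]
(-40, -48, 54) [ 0.0079 -0.0948 -0.0063]
(-40, -27, 54) [ 0.008  -0.0738 -0.0063]
```

To row units: -0.1 m / 0.5 = -0.2, 0.008 m / 0.5 = 0.016.

Request:
{"api": "jog_arm", "payload": {"targets": [[0.024,0,0,0,0,0,-1],[0.058,0,0,0,0,0,-1],[0.058,0,-0.1,0,0,0,-1],[0.058,0,-0.2,0,0,0,-1],[0.04,-0.09,-0.2,0,0,0,-1],[0.018,-0.19,-0.2,0,0,0,-1],[0.016,-0.19,-0.2,0,0,0,-1],[0.016,-0.19,-0.1,0,0,0,-1],[0.016,-0.19,-0.018,0,0,0,-1],[0.016,-0.19,-0.018,0,0,0,-1],[0.016,-0.176,-0.018,0,0,0,-1],[0.016,-0.164,-0.018,0,0,0,-1],[0.016,-0.154,-0.018,0,0,0,-1],[0.016,-0.15,-0.018,0,0,0,-1],[0.016,-0.148,-0.018,0,0,0,-1],[0.016,-0.148,-0.018,0,0,0,-1]]}}

```text
time: 13.82
eef_pos: [0.513, 0.0683, 0.1383]
tool_rot: [0.002, -0.132, 0.991, -0.004]
force: [2.9, -20.6, 3.0]
gripper_width: 0.004
finger_force: 10.3
```

```bash
python3 - <<'E'
from h import *
T=tool(); print(((np.linalg.inv(V())@T)[:3,3]*1e3).round(1),V()[:3,:3].T@arm.read_state()["force"])
hy=24-61
print("retreat",shift((-40,-48,54)).round(4), shift((-40,-48,160)).round(4))
for th in (49,):
    t=np.radians(th)
for th in np.r_[60,np.arange(49,-6,-5)]:
    t=np.radians(th); y=hy-78*np.cos(t)+9*np.sin(t)+13.5; z=46+78*np.sin(t)+9*np.cos(t); print(th,(0,round(y,1),round(z,1)),shift((0,y,z)).round(3))
E
```

```text
[-35.7 -31.2 138.3] [ -2.62104429 -20.67709679   3.04622835]
retreat [ 0.0045 -0.0161  0.0044] [ 0.0042 -0.0169 -0.1016]
60 (0, np.float64(-54.7), np.float64(118.0)) [-0.036 -0.023 -0.06 ]
49 (0, np.float64(-67.9), np.float64(110.8)) [-0.036 -0.036 -0.052]
44 (0, np.float64(-73.4), np.float64(106.7)) [-0.036 -0.042 -0.048]
39 (0, np.float64(-78.5), np.float64(102.1)) [-0.036 -0.047 -0.043]
34 (0, np.float64(-83.1), np.float64(97.1)) [-0.036 -0.052 -0.038]
29 (0, np.float64(-87.4), np.float64(91.7)) [-0.036 -0.056 -0.033]
24 (0, np.float64(-91.1), np.float64(85.9)) [-0.036 -0.059 -0.027]
19 (0, np.float64(-94.3), np.float64(79.9)) [-0.036 -0.063 -0.021]
14 (0, np.float64(-97.0), np.float64(73.6)) [-0.036 -0.065 -0.015]
9 (0, np.float64(-99.1), np.float64(67.1)) [-0.036 -0.067 -0.008]
4 (0, np.float64(-100.7), np.float64(60.4)) [-0.036 -0.069 -0.002]
-1 (0, np.float64(-101.6), np.float64(53.6)) [-0.036 -0.07   0.005]
```

To row units: -0.095 m / 0.5 = -0.19, -0.08 m / 0.5 = -0.16.

Request:
{"api": "jog_arm", "payload": {"targets": [[0,-0.016,0,0,0,0,-1],[0,-0.036,0,0,0,0,-1],[0,-0.04,-0.1,0,0,0,-1],[0,-0.04,-0.19,0,0,0,-1],[-0.036,-0.052,-0.19,0,0,0,-1],[-0.072,-0.052,-0.16,0,0,0,-1],[-0.072,-0.052,-0.132,0,0,0,-1],[-0.072,-0.052,-0.132,0,0,0,-1]]}}

```text
time: 14.82
eef_pos: [0.5506, 0.0559, 0.2011]
tool_rot: [-0.002, -0.131, 0.991, 0.0]
force: [0.2, -0.1, 0.8]
gripper_width: 0.004
finger_force: 0.0
```

```bash
python3 - <<'E'
from h import *
st=arm.read_state()
T=tool(); print(((np.linalg.inv(V())@T)[:3,3]*1e3).round(1),V()[:3,:3].T@st["force"],st["time"])
hy=24-61
for th in np.arange(49,-6,-5):
    t=np.radians(th); y=hy-78*np.cos(t)+9*np.sin(t)+13.5; z=46+78*np.sin(t)+9*np.cos(t); print(th,shift((0,y,z)).round(3))
s=wrist(); cv2.imwrite("pics/w6.png",cv2.resize(s["image"][:,:,::-1],(800,600),interpolation=cv2.INTER_CUBIC))
E
```

```text
[ -2.7 -53.1 201.1] [ 0.12784755 -0.11824071  0.82018753] 14.825
49 [-0.003 -0.015  0.01 ]
44 [-0.003 -0.02   0.014]
39 [-0.003 -0.025  0.019]
34 [-0.003 -0.03   0.024]
29 [-0.003 -0.034  0.029]
24 [-0.003 -0.038  0.035]
19 [-0.003 -0.041  0.041]
14 [-0.003 -0.044  0.047]
9 [-0.003 -0.046  0.054]
4 [-0.003 -0.048  0.061]
-1 [-0.003 -0.049  0.067]
```

View pics/w6.png

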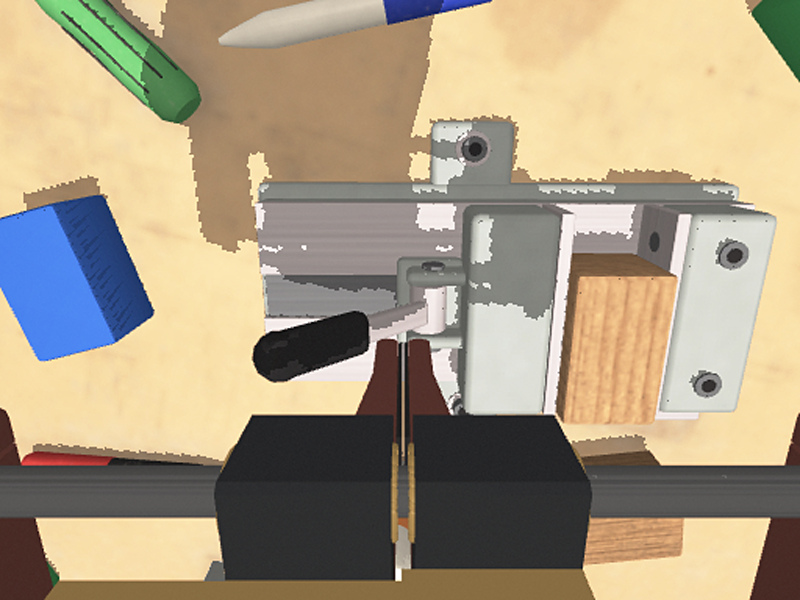

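The fingers are above the lever on its middle line, with the grip end at (265,355), and the block is clamped. Now I'll press along the arc.

To row units: -0.034 m / 0.5 = -0.068, -0.03 m / 0.5 = -0.06.

Request:
{"api": "jog_arm", "payload": {"targets": [[-0.006,-0.02,0.01,0,0,0,-1],[-0.006,-0.03,0.02,0,0,0,-1],[-0.006,-0.036,0.024,0,0,0,-1],[-0.006,-0.04,0.028,0,0,0,-1],[-0.006,-0.046,0.033,0,0,0,-1],[-0.006,-0.05,0.038,0,0,0,-1],[-0.006,-0.056,0.043,0,0,0,-1],[-0.006,-0.06,0.048,0,0,0,-1],[-0.006,-0.064,0.053,0,0,0,-1],[-0.006,-0.068,0.058,0,0,0,-1]]}}

```text
time: 16.12
eef_pos: [0.5643, 0.0237, 0.1735]
tool_rot: [0.0, -0.131, 0.991, -0.0]
force: [-0.7, -1.3, 0.9]
gripper_width: 0.002
finger_force: 0.4
```

```bash
python3 - <<'E'
from h import *
st=arm.read_state()
T=tool(); print(((np.linalg.inv(V())@T)[:3,3]*1e3).round(1),V()[:3,:3].T@st["force"],st["time"])
E
```

```text
[  2.1 -87.8 173.5] [-0.98921139 -1.10501459  0.85619821] 16.125
```

To row units: 0.04 m / 0.5 = 0.08, 0.038 m / 0.5 = 0.076.

Request:
{"api": "jog_arm", "payload": {"targets": [[0.004,-0.004,0.006,0,0,0,-1],[0.004,-0.008,0.012,0,0,0,-1],[0.004,-0.011,0.018,0,0,0,-1],[0.004,-0.014,0.024,0,0,0,-1],[0.004,-0.017,0.03,0,0,0,-1],[0.004,-0.02,0.036,0,0,0,-1],[0.004,-0.022,0.043,0,0,0,-1],[0.004,-0.024,0.05,0,0,0,-1],[0.004,-0.026,0.057,0,0,0,-1],[0.004,-0.028,0.064,0,0,0,-1],[0.004,-0.029,0.07,0,0,0,-1],[0.004,-0.03,0.076,0,0,0,-1],[0.004,-0.03,0.08,0,0,0,-1]]}}

```text
time: 17.75
eef_pos: [0.5665, 0.0087, 0.1348]
tool_rot: [0.0, -0.131, 0.991, -0.0]
force: [-4.7, -1.7, 26.7]
gripper_width: 0.005
finger_force: 13.7
```

```bash
python3 - <<'E'
from h import *
st=arm.read_state()
T=tool(); print(((np.linalg.inv(V())@T)[:3,3]*1e3).round(1),V()[:3,:3].T@st["force"],st["time"])
E
```

```text
[   0.2 -102.8  134.8] [-4.95734659 -0.36916075 26.74842424] 17.75
```

The lever is at its end stop: the tip is at z of about 55 mm with 27 N. I'll lift off and check.

To row units: -0.13 m / 0.5 = -0.26, -0.12 m / 0.5 = -0.24.

Request:
{"api": "jog_arm", "payload": {"targets": [[0.004,0,-0.06,0,0,0,-1],[0,0,-0.16,0,0,0,-1],[-0.04,0.1,-0.24,0,0,0,-1],[-0.07,0.18,-0.26,0,0,0,-1],[-0.07,0.18,-0.26,0,0,0,-1],[-0.07,0.18,-0.26,0,0,0,-1]]}}

```text
time: 18.5
eef_pos: [0.5757, 0.1048, 0.2626]
tool_rot: [-0.001, -0.131, 0.991, -0.0]
force: [0.0, 0.2, 0.2]
gripper_width: 0.003
finger_force: 0.0
```

```bash
python3 - <<'E'
from h import *
s=wrist(); pickle.dump(s,open("w7.pkl","wb")); print(arm.read_state()["time"]); cv2.imwrite("pics/w7.png",cv2.resize(s["image"][0:240,110:430,::-1],(800,600),interpolation=cv2.INTER_CUBIC))
E
```

```text
18.55
```

View pics/w7.png

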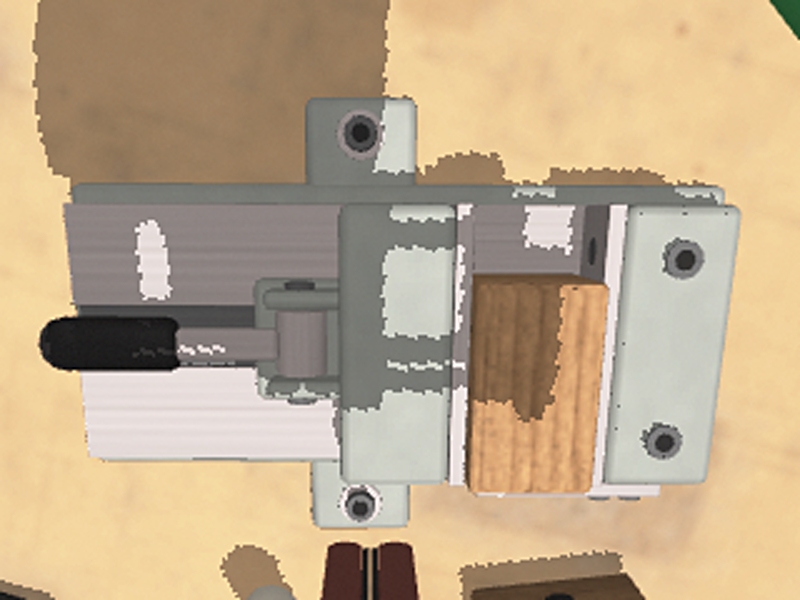

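The lever lies flat (grip at (110,343)) and the block is square and tight between the jaws, with its end on the stop at row 493. I'll hand it in.

```bash
python3 -c "
from bench import arm
print(arm.job_done())"
```

```text
the job is handed in; nothing more can be done
None
```

The block is against the stop and clamped square between the jaws, the lever was then pressed flat to lock it, and the job was handed in at about 18.5 s.

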